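# Seat the bedside lantern on its charging dock

### The arm

A 6-joint arm with a two-finger parallel gripper is mounted at the origin on the work surface. World frame = base frame: x ahead of the robot, y to its left, z up, the work surface at z = 0. Lengths are in m, angles in rad, forces in N, time in s.
With the tool pointing down it reaches from about 0.25 to 0.8 m from the base axis. Payload 3.9 kg.
Tool frame: the origin (TCP) lies midway between the tips of the shut fingers; the grasp point (between the pads) lies r.grasp_offset behind it (r.grasp_offset is the distance from the TCP to the grasp point, in m); z points along the fingers, y is the line along which they close (so a half turn about z gives the same grasp; the last joint's range is limited). The gripper opens to 85 mm and grips with 20 to 120 N. Pads are 22 mm wide; open, the fingers measure 114 mm over their backs; the gripper's body (76 mm by 85 mm) begins 54 mm behind the grasp point. The pads swing forward as they close: fully open they stand 13 mm farther back than shut.
Start: joints at [1.294, 0.26, -0.138, 1.173, 0, 1.571], TCP at [0.143, 0.505, 0.231] pointing down, gripper open.
Joint ranges: [-2.78, 2.78], [-0.83, 1.72], [-1.28, 1.37], [-1.9, 2.12], [-1.57, 1.48], [-3.14, 3.14]. Speed limits (rad/s): [2.57, 2.57, 3.14, 3.14, 3.14, 3.14].

### API

Orientations are given as a unit quaternion [w, x, y, z].
In Python, from workcell import r gives the robot as it stands. The module is installed in compiled form; this text tells all that it offers.
- The arm moves only by the shell command python3 -m creep 'ROWS' [FORCE]. ROWS is JSON, a list of rows, each a list of 3 entries, a list of its own where there are three numbers: the shift along the tool's x, y, z in units of 25 mm (1.0 is 25 mm), then the turn, a rotation vector about the tool's x, y, z in units of 8 degrees (1.0 is 8 degrees), then the finger opening in mm, from 0 to 85.4. A call has 1 to 10 rows; each row shifts and turns the commanded pose from where the row before left it, along the tool's axes as they then stand; what a row does not reach is not made up. A row lasts 1/10 s, in which the tool goes at most 50 mm and 8.59 degrees, less where a joint would pass 70% of its speed; a pose out of reach is approached as far as the arm can. A call is refused whole if a number of a shift passes 1 or a number of a turn 1, either way. A call with a gripper value outside its range is refused whole. The fingers move at their own pace and stop on an object; FORCE is the grip in N (left out, the last holds). Time passes only in rows, so rows that do not move let the fingers close. It gives the time, the measured TCP pose, the force, the opening and the grip force at its end, in the units of the state.
- r.get_state(): the state, without advancing time (a new reading comes with each control period).
- r.read_camera(name): name is "side" or "top" or "wrist"; returns the picture (400x640x3 uint8, red, green, blue); there is no depth.
- r.camera_info(name): a dict with "camera_matrix" (3x3 intrinsics, pixels), "rvec" (rotation vector, rad) and "tvec" (3), from world to camera coordinates, as OpenCV has them; the wrist camera has in their place "hand_eye" (4x4, takes a point from camera to tool coordinates, whose origin is the TCP and whose axes are the flange's). Camera axes: x right, y down, z forward; pixel columns grow to the right and rows downward; lengths in m; the calibration is good to about 2 mm. A picture is of the moment at which its call begins: read the wrist's pose just before it. camera_info takes no time and is no camera call.
- r.job_done(): hands the job in; it is judged then, once.
The state is a dict: "time_s": time; "joint_positions": joint angles; "joint_velocities": joint speeds; "joint_efforts": joint torques, N m; "tcp_pos": TCP position; "tool_rot": TCP orientation; "wrist_force": force on the tool from outside, world axes, zero at the start; "wrist_torque": the same for the moment, N m; "opening": finger opening in m; "gripper_force": force on a finger pad.
Only numpy, scipy, OpenCV 4.12 (cv2) and the standard library are available. Lean on these libraries where they do the work, as an engineer would, in place of code of your own. Each camera call takes 0.05 s, during which the arm holds its last target. There are 200 camera calls.

### The job

Put the cordless lantern back on its charging dock beside the beds. The dock has a rib in its well that must enter the notch in the lantern's foot: feel for the rib by turning the lantern gently in the well until it drops in, never force it down. Leave the lantern standing upright and fully home in the dock, and leave the owl lamp, clock, book and tumbler where they are.

Things in the scene. Friction and masses are not known exactly. Their poses are not given: they have to be found in the camera images.
- lantern: cordless lantern, 0.25 to 0.45 kg, 134 mm tall: aluminium foot disc 64 mm across, 18 mm high; white round body 47 mm across; cap 50 mm across from 85 to 92 mm; flat carrying tab on top. Origin: centre of the foot's underside, z up, +x towards the notch. Starts upright on the nightstand on the left or right, dock on the other side, its x within 35 degrees of the world's.
- tab (a point): where to grip: point on the lantern's axis in the middle of its carrying tab, 114 mm above the foot's underside, axes as the lantern's. The tab is 12 mm thick along the lantern's x (close the fingers along that), 46 mm wide along its y, and stands from 92 to 134 mm above the foot's underside.
- notch (a point): the single open notch in the rim of the lantern's foot, on its +x side: 10 mm wide along y, from radius 24 to 32 mm, cut through the foot's full 18 mm height, visible from above. This point lies 28 mm from the lantern's axis at the underside; axes as the lantern's.
- dock: charging dock, grey plastic, fixed: square base plate 120 x 120 x 8 mm with a round raised wall (90 mm outside, top 26 mm above the nightstand) around an open well. Origin: centre of the underside, at nightstand height, z up; small white light strip on the plate at -x. Stands with its x turned 0.5 to 1.2 rad clockwise from the world's. Over 40 N between lantern and dock damages them.
- well (a point): centre of the floor of the dock's well, 8 mm above the nightstand, axes as the dock's; the lantern's origin comes here when fully home, 18 mm below the wall's top. The bore is 66 mm across (1 mm play round the foot); the mouth's top 4 mm flare at 45 degrees to 74 mm. On the floor against the bore stands one rib, see mouth.
- mouth (a point): centre of the well's mouth, 18 mm above its floor. The well's rib, visible, is 8.5 mm wide, 8 mm high and spans radius 26 to 33 mm; a wrongly turned foot stops on it 8 mm above the floor. It is fixed at an unreported angle, 0.15 to 1.55 rad counterclockwise (from above) from the dock's +x; the foot drops in when the lantern's +x points along it within 0.03 rad.
- owl_lamp: bystander: mint-green ceramic owl table lamp with white shade, 280 mm tall, shade 170 mm across, to the left; origin under its centre
- clock: bystander: black alarm clock 50 x 100 x 60 mm, origin under its centre
- book: bystander: closed book lying flat, 130 x 190 x 24 mm, origin under its centre
- tumbler: bystander: glass tumbler 72 mm across, 95 mm tall, origin under its centre
Things that resemble listed ones, but are neither listed nor needed, are in the scene too. What is shaped like the lantern but blue is not meant.

How it is judged:
On the way, in this order (a step that is already met when the one before it is completed fails the run):
1. the lantern is lifted clear of the nightstand (height (world z) of lantern above 0.03 m), for 0.2 s.
2. the lantern's foot stands in the mouth of the dock's well (horizontal distance between lantern and well below 0.008 m and z of lantern in the frame of well below 0.012 m), for 0.1 s.
At the end, for the whole second after the job is handed in: the lantern stands upright (within 3 degrees), released and at rest, in the dock's well with its foot on the well's floor (within 2 mm) and centred (within 4 mm), which it can only do with the rib in its notch (horizontal distance between lantern and well below 0.004 m and z of lantern in the frame of well below 0.002 m and angle between lantern's own z axis and vertical below 0.05 rad and linear speed of lantern below 0.02 m/s); the robot touches nothing.
It fails at once if the lantern is pressed against the dock with more than 40 N (contact force between lantern and dock above 40 N).
It fails at once if a bystander (owl lamp, clock, book or tumbler) is moved by more than 20 mm (distance of any of owl_lamp, clock, book, tumbler from where it was at the start of the episode above 0.02 m).
It also fails if it takes over 72 s, if anything falls off the work surface, if the arm or the gripper's body presses on something with over 40 N, if the wrist force passes 120 N, or if a joint passes its speed limit or range.

## Working session

There is one attempt and no reset: what is moved stays moved. The work goes in short steps, Python scripts to look and compute and a shell command to move; the robot and the scene stay as the last step left them, time stands still between calls to the robot, and variables do not carry over. Pictures are saved under pics/ and viewed, at most 10 in all, crops included, and the job is handed in when it is done.

```bash
mkdir -p pics
python3 - <<'E'
from workcell import r
import cv2
s=r.get_state();print({k:s[k] for k in s})
print(r.grasp_offset)
for n in("top","side"):
    im=r.read_camera(n);cv2.imwrite(f"pics/{n}0.png",im[:,:,::-1]);i=r.camera_info(n);print(n,i)
print(r.camera_info("wrist"))
E
```

```text
{'time_s': 0.0, 'joint_positions': array([ 1.29403073e+00,  2.60703983e-01, -1.39367484e-01,  1.17265635e+00,
        6.97847487e-07,  1.57078471e+00]), 'joint_velocities': array([ 0.0001208 , -0.0019583 , -0.00079277, -0.00061212,  0.00165041,
       -0.00053018]), 'joint_efforts': array([-1.30601042e-03, -4.05676246e+01,  2.53923905e+01,  1.86471100e-02,
        1.92884283e-05, -1.03967565e-05]), 'tcp_pos': array([0.14327349, 0.50438596, 0.230455  ]), 'tool_rot': array([-1.33567645e-04,  1.37935739e-01,  9.90440710e-01, -9.56464900e-04]), 'wrist_force': array([ 0.51723489,  0.47015534, -0.1931115 ]), 'wrist_torque': array([-0.00442503, -0.00328888, -0.00739417]), 'gripper_force': 0.0, 'opening': 0.08545603854402357}
0.0187
top {'camera_matrix': array([[465.04575289,   0.        , 323.64372589],
       [  0.        , 465.04575289, 208.60685707],
       [  0.        ,   0.        ,   1.        ]]), 'rvec': array([ 2.15882851, -2.19809536,  0.08303735]), 'tvec': array([0.03833238, 0.63025647, 1.53657617])}
side {'camera_matrix': array([[492.20489285,   0.        , 322.36820229],
       [  0.        , 492.20489285, 201.18609203],
       [  0.        ,   0.        ,   1.        ]]), 'rvec': array([ 2.15458042, -0.32829293,  0.18221927]), 'tvec': array([-0.56615319,  0.20113202,  1.43060499])}
{'camera_matrix': array([[321.96166357,   0.        , 312.44333251],
       [  0.        , 321.96166357, 197.96851176],
       [  0.        ,   0.        ,   1.        ]]), 'hand_eye': array([[-2.89140271e-05, -9.59648134e-01, -2.81203588e-01,
         7.16291246e-02],
       [ 9.99998987e-01, -4.27897300e-04,  1.35743946e-03,
        -2.29987684e-04],
       [-1.42299050e-03, -2.81203264e-01,  9.59647174e-01,
        -1.41597763e-01],
       [ 0.00000000e+00,  0.00000000e+00,  0.00000000e+00,
         1.00000000e+00]])}
```

View pics/top0.png

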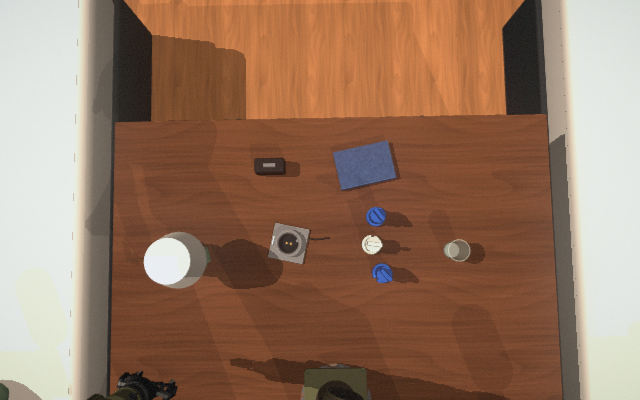

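View pics/side0.png

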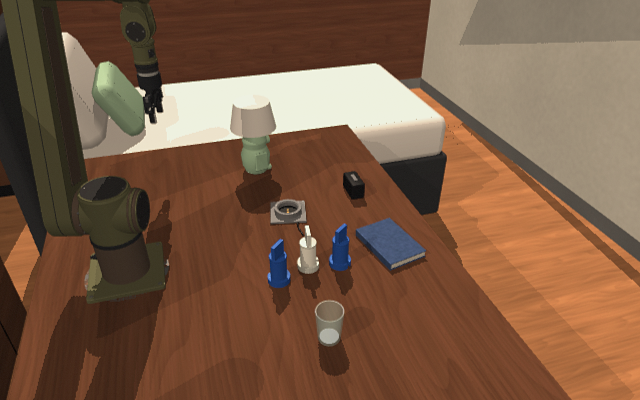

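Candidates for the lantern (top image): blue (376,216), white (372,244), blue (382,273). The white one fits the description. The dock is at (289,243), with its light strip on the left. I'll check both in one close crop.

```bash
cat > h.py <<'E'
from workcell import r
import numpy as np, cv2
from scipy.spatial.transform import Rotation as R
def cam(n):
    i=r.camera_info(n);K=i["camera_matrix"]
    if n!="wrist":
        M=cv2.Rodrigues(i["rvec"])[0];return K,M,np.ravel(i["tvec"])
    s=r.get_state();q=s["tool_rot"];T=np.eye(4);T[:3,:3]=R.from_quat([q[1],q[2],q[3],q[0]]).as_matrix();T[:3,3]=s["tcp_pos"]
    W=np.linalg.inv(T@i["hand_eye"]);return K,W[:3,:3],W[:3,3]
def ray(c,u,v,z):
    K,M,t=c;d=M.T@np.linalg.inv(K)@[u,v,1];o=-M.T@t;return o+d*(z-o[2])/d[2]
def proj(c,P):
    K,M,t=c;p=(M@np.atleast_2d(P).T).T+t;p=(K@p.T).T;return p[:,:2]/p[:,2:]
E
python3 - <<'E'
from h import *
im=cv2.imread("pics/top0.png")
a=cv2.resize(im[208:278,255:325],(560,560),interpolation=cv2.INTER_CUBIC) 
b=cv2.resize(im[200:290,347:407],(0,0),fx=6.2,fy=6.2,interpolation=cv2.INTER_CUBIC)[:560]
a=a[:, :420] if 0 else cv2.resize(a,(420,420)); 
o=np.zeros((560,800,3),np.uint8);o[:420,:420]=a;o[:b.shape[0],425:425+b.shape[1]]=b[:, :375]
cv2.imwrite("pics/crop1.png",o)
c=cam("top")
for n,u,v,z in [("cap",372,244,.092),("dock",289,243,.026),("b1",376,216,.1),("b2",382,273,.1),("tumbler",457,250,.05),("clock",270,166,.06),("lamp",168,260,.28),("book",365,165,.024)]:print(n,ray(c,u,v,z).round(3))
E
```

```text
cap [ 0.509 -0.126  0.092]
dock [0.518 0.145 0.026]
b1 [ 0.598 -0.14   0.1  ]
b2 [ 0.417 -0.154  0.1  ]
tumbler [ 0.485 -0.408  0.05 ]
clock [0.773 0.202 0.06 ]
lamp [0.475 0.463 0.28 ]
book [ 0.776 -0.116  0.024]
```

View pics/crop1.png

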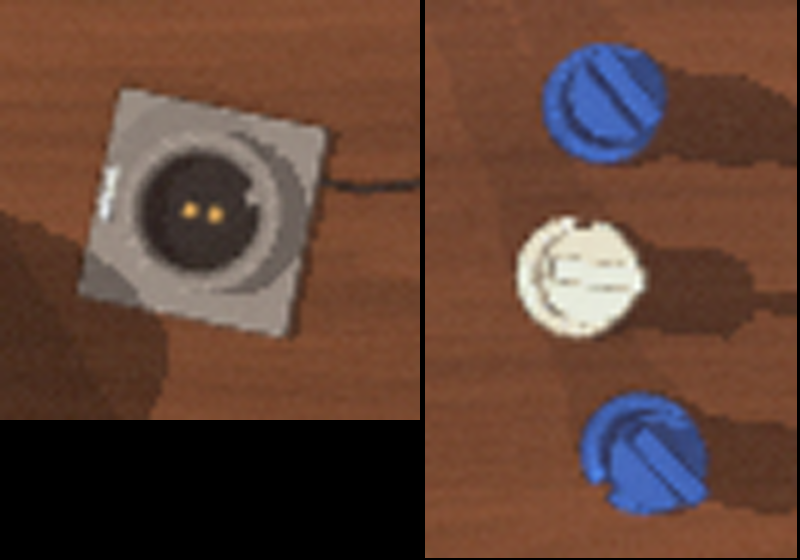

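The white lantern has its notch pointing up in the image (about +x world). The well's rib is the light bump on the right of the well, at crop (252,197), so about −75° world. I'll turn the wrist first so the later −67° turn stays in range, then look at the dock from close by.

```bash
python3 -m creep '[[[0,0,-0.2],[0,0,-1],85],[[0,0,-0.2],[0,0,-1],85],[[0,0,-0.2],[0,0,-1],85],[[0,0,-0.2],[0,0,-1],85],[[0,0,-0.2],[0,0,-1],85],[[0,0,-0.2],[0,0,-1],85],[[0,0,-0.2],[0,0,-1],85],[[0,0,-0.2],[0,0,-1],85],[[0,0,-0.2],[0,0,-1],85],[[0,0,-0.2],[0,0,-1],85]]' 40
python3 -m creep '[[[0.9,0,0],[0,0,-1],85],[[0.9,0,0],[0,0,-1],85],[[1,0,0],[0,0,-0.5],85],[[1,0,0],[0,0,0],85],[[1,0,0],[0,0,0],85],[[1,0,0],[0,0,0],85],[[1,0,0],[0,0,0],85],[[1,0,0],[0,0,0],85],[[1,0,0],[0,0,0],85],[[1,0,0],[0,0,0],85]]'
python3 -m creep '[[[1,-1,0],[0,0,0],85],[[1,-1,0],[0,0,0],85],[[1,-1,0],[0,0,0],85],[[0,-1,0],[0,0,0],85],[[0,-1,0],[0,0,0],85],[[0,-1,0],[0,0,0],85],[[0,-1,0],[0,0,0],85],[[0,-1,0],[0,0,0],85],[[0,-1,0],[0,0,0],85],[[0,0,0],[0,0,0],85]]'
python3 - <<'E'
from h import *
s=r.get_state();print(s["tcp_pos"],s["joint_positions"],s["time_s"])
c=cam("top")
u=proj(c,[[.52,.145,0],[.62,.145,0],[.52,.045,0]]);print(u)
E
```

```text
time_s: 1.1
tcp_pos: [0.1433, 0.5046, 0.281]
tool_rot: [-0.0, -0.533, 0.846, -0.0]
wrist_force: [0.2, -0.8, 0.3]
opening: 0.0851
gripper_force: 0.0
time_s: 2.1
tcp_pos: [0.1043, 0.2632, 0.2809]
tool_rot: [-0.0, -0.67, 0.742, -0.0]
wrist_force: [0.3, 0.4, 0.5]
opening: 0.085
gripper_force: 0.0
time_s: 3.1
tcp_pos: [0.3233, 0.167, 0.2808]
tool_rot: [0.0, -0.669, 0.743, -0.0]
wrist_force: [-1.3, -0.6, -0.5]
opening: 0.085
gripper_force: 0.0
[0.32325503 0.16695288 0.28083982] [ 4.77198255e-01 -3.86222081e-02 -3.55962269e-01  1.25297156e+00
 -5.20444760e-04 -9.88816289e-01] 3.1
[[289.49822143 242.37773677]
 [289.14801465 212.99792951]
 [318.94920799 241.84985185]]
```

```bash
python3 -m creep '[[[0,-1,0.2],[0,0,0],85],[[0,-1,0.2],[0,0,0],85],[[0,-1,0.2],[0,0,0],85],[[0,-1,0.2],[0,0,0],85],[[0,-1,0.2],[0,0,0],85],[[0,-1,0.2],[0,0,0],85],[[0,-1,0],[0,0,0],85],[[0,-0.8,0],[0,0,0],85],[[0,0,0],[0,0,0],85],[[0,0,0],[0,0,0],85]]'
python3 - <<'E'
from h import *
c=cam("wrist");im=r.read_camera("wrist");cv2.imwrite("pics/w1raw.png",im[:,:,::-1])
p=proj(c,[[.518,.145,.008],[.518,.145,.026]]);print(p)
u,v=p[0].astype(int);x0,y0=max(0,u-100),max(0,v-75)
print(x0,y0);cv2.imwrite("pics/w1.png",cv2.resize(im[y0:y0+150,x0:x0+200,::-1],(800,600),interpolation=cv2.INTER_CUBIC))
np.savez("w1",K=c[0],M=c[1],t=c[2])
E
```

```text
time_s: 4.1
tcp_pos: [0.5136, 0.1472, 0.2508]
tool_rot: [-0.001, -0.67, 0.742, 0.001]
wrist_force: [-0.3, -0.2, -0.8]
opening: 0.0851
gripper_force: 0.0
[[308.05300198 163.56003284]
 [307.89092666 166.37656702]]
208 88
```

View pics/w1.png

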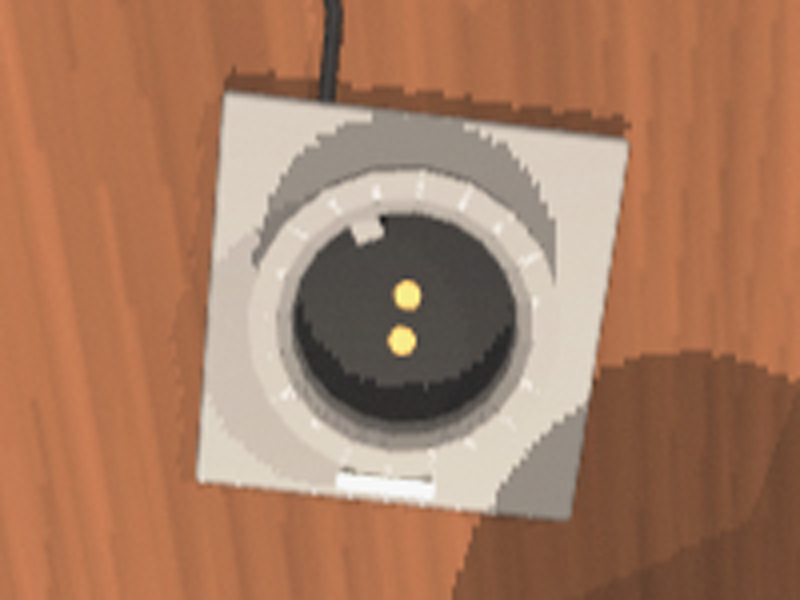

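The picture shows the dock: plate corners at crop (225,92), (628,140), (570,520), (198,480), light strip at (385,486), and rib with its inner end near (372,241), top-left of the well.

Run:
```python
from h import *
d=np.load("w1.npz");c=(d["K"],d["M"],d["t"])
f=lambda x,y,z:ray(c,208+(x+.5)/4-.5,88+(y+.5)/4-.5,z)
C=np.array([f(*p,.008) for p in[(225,92),(628,140),(570,520),(198,480)]]);print(C.round(4),C.mean(0).round(4))
print("edges",[(np.linalg.norm(C[i]-C[(i+1)%4])*1000).round(1) for i in range(4)])
m=C.mean(0);x=((C[0]+C[1])-(C[2]+C[3]))[:2];print("dock x heading",np.arctan2(x[1],x[0]))
print("contacts",f(407,295,.008),f(402,341,.008))
print("bore mid z .022: l,r",f(293,320,.022),f(517,320,.022), "rim outer",f(248,318,.026),f(533,318,.026))
for z,ps in((.016,[(350,228),(378,219),(385,236),(360,246),(372,241)]),):
  for p in ps:
    q=f(*p,z)-m;print(p,"r",np.hypot(*q[:2]).round(4),"ang",np.degrees(np.arctan2(q[1],q[0])).round(1))
ang=np.radians(np.arange(-110,-40,10))
print(r.get_state()["tcp_pos"])
```

```text
[[0.5621 0.0785 0.008 ]
 [0.4473 0.1038 0.008 ]
 [0.4723 0.2194 0.008 ]
 [0.5875 0.194  0.008 ]] [0.5173 0.1489 0.008 ]
edges [np.float64(117.5), np.float64(118.2), np.float64(118.0), np.float64(118.3)]
dock x heading -1.7853137869993192
contacts [0.51613422 0.14251809 0.008     ] [0.51912668 0.15640205 0.008     ]
bore mid z .022: l,r [0.54963735 0.14398962 0.022     ] [0.48462442 0.15069718 0.022     ] rim outer [0.56200324 0.14134007 0.026     ] [0.48022051 0.14977746 0.026     ]
(350, 228) r 0.0318 ang -65.8
(378, 219) r 0.0311 ang -81.4
(385, 236) r 0.0259 ang -82.9
(360, 246) r 0.0259 ang -65.5
(372, 241) r 0.0256 ang -73.9
[0.51329857 0.14721761 0.25102943]
```

```bash
python3 -m creep '[[[1,-0.1,0],[0,0,0],85],[[1,-0.1,0],[0,0,0],85],[[1,-0.1,0],[0,0,0],85],[[1,-0.1,0],[0,0,0],85],[[1,-0.1,0],[0,0,0],85],[[1,-0.1,0],[0,0,0],85],[[1,-0.1,0],[0,0,0],85],[[1,-0.1,0],[0,0,0],85],[[1,-0.1,0],[0,0,0],85],[[1,-0.1,0],[0,0,0],85]]'
python3 -m creep '[[[0.8,0,0],[0,0,0],70],[[0,0,0],[0,0,0],60],[[0,0,0],[0,0,0],50],[[0,0,0],[0,0,0],50],[[0,0,0],[0,0,0],50]]'
python3 - <<'E'
from h import *
c=cam("wrist");im=r.read_camera("wrist")
p=proj(c,[[.509,-.126,.09]]);print(p)
u,v=p[0].astype(int);x0,y0=max(0,u-100),max(0,v-75)
print(x0,y0);cv2.imwrite("pics/w2.png",cv2.resize(im[y0:y0+150,x0:x0+200,::-1],(800,600),interpolation=cv2.INTER_CUBIC))
np.savez("w2",K=c[0],M=c[1],t=c[2])
E
```

```text
time_s: 5.15
tcp_pos: [0.5127, -0.1042, 0.2517]
tool_rot: [-0.0, -0.67, 0.742, 0.0]
wrist_force: [-0.7, -0.2, 0.6]
opening: 0.0847
gripper_force: 0.0
time_s: 5.65
tcp_pos: [0.5119, -0.1229, 0.2514]
tool_rot: [0.0, -0.671, 0.742, 0.0]
wrist_force: [-0.3, -0.0, -0.4]
opening: 0.0501
gripper_force: 0.0
[[314.91199771 177.03355788]]
214 102
```

View pics/w2.png

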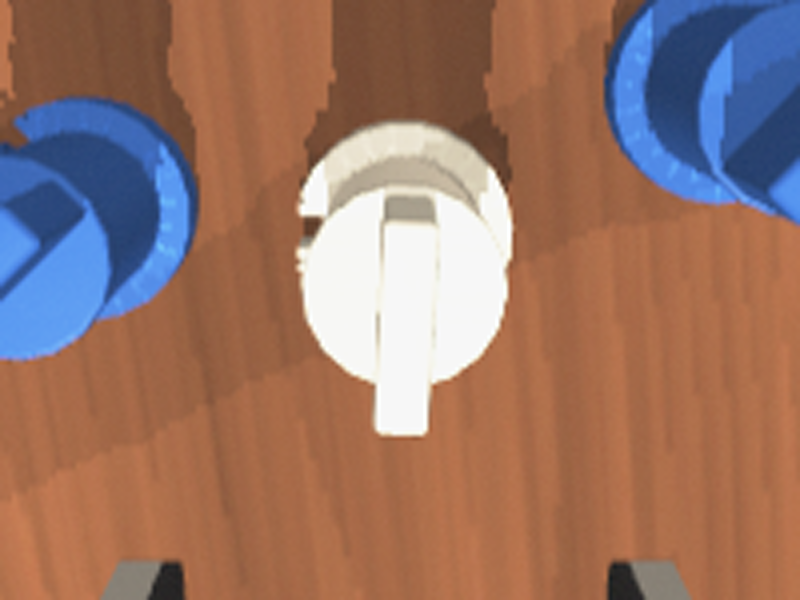

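The white lantern seen close: tab-top corners at (385,221), (438,221), (428,436), (374,432). The notch is at (310,225), which is the +x side. The blue look-alikes are on both sides.

Run:
```python
from h import *
d=np.load("w2.npz");c=(d["K"],d["M"],d["t"])
f=lambda x,y,z:ray(c,214+(x+.5)/4-.5,102+(y+.5)/4-.5,z)
C=np.array([f(*p,.134) for p in[(385,221),(438,221),(428,436),(374,432)]]);m=C.mean(0)
print(C.round(4),m.round(4),[(np.linalg.norm(C[i]-C[(i+1)%4])*1000).round(1) for i in range(4)])
yv=((C[2]+C[3])-(C[0]+C[1]))[:2];print("lantern x heading deg",np.degrees(np.arctan2(yv[1],yv[0]))-90)
cap=np.array([f(302,285,.092),f(509,285,.092)]);print("cap",cap.mean(0),np.linalg.norm(cap[0]-cap[1]))
ft=np.array([f(300,222,.018),f(513,222,.018)]);print("foot",ft.mean(0),np.linalg.norm(ft[0]-ft[1]))
n=f(312,222,.018);print("notch",n,np.degrees(np.arctan2(*(n-m)[1::-1])))
s=r.get_state();q=s["tool_rot"];T=R.from_quat([q[1],q[2],q[3],q[0]]).as_matrix()
print("heading tool y",np.degrees(np.arctan2(T[1,1],T[0,1])))
g=np.array([m[0],m[1],.114-r.grasp_offset]);print("tcp goal",g,"tool shift units",(T.T@(g-s["tcp_pos"])/.025).round(2))
```

```text
[[ 0.5108 -0.153   0.134 ]
 [ 0.5001 -0.1519  0.134 ]
 [ 0.5064 -0.1064  0.134 ]
 [ 0.5177 -0.1085  0.134 ]] [ 0.5088 -0.1299  0.134 ] [np.float64(10.7), np.float64(45.9), np.float64(11.5), np.float64(45.0)]
lantern x heading deg -8.38229576637049
cap [ 0.50848682 -0.13047903  0.092     ] 0.049319577702403784
foot [ 0.50729326 -0.13340834  0.018     ] 0.06234312484792713
notch [ 0.53481189 -0.13619724  0.018     ] -13.517030352022031
heading tool y 174.21931744946903
tcp goal [ 0.50875659 -0.12993373  0.0953    ] tool shift units [0.29 0.1  6.24]
```

```bash
python3 -m creep '[[[0.3,0.1,0.5],[0,0,0.33],40],[[0,0,0.8],[0,0,0],40],[[0,0,0.8],[0,0,0],40],[[0,0,0.8],[0,0,0],40],[[0,0,0.8],[0,0,0],40],[[0,0,0.8],[0,0,0],40],[[0,0,0.8],[0,0,0],40],[[0,0,0.5],[0,0,0],40],[[0,0,0.3],[0,0,0],40],[[0,0,0],[0,0,0],40]]'
python3 -m creep '[[[0,0,0],[0,0,0],25],[[0,0,0],[0,0,0],18],[[0,0,0],[0,0,0],14],[[0,0,0],[0,0,0],8],[[0,0,0],[0,0,0],5],[[0,0,0],[0,0,0],5],[[0,0,0],[0,0,0],5]]' 40
```

```text
time_s: 6.7
tcp_pos: [0.5081, -0.1306, 0.0979]
tool_rot: [-0.001, -0.653, 0.757, 0.001]
wrist_force: [0.0, 0.9, -0.3]
opening: 0.0399
gripper_force: 0.0
time_s: 7.4
tcp_pos: [0.509, -0.1313, 0.0996]
tool_rot: [0.0, -0.653, 0.758, -0.0]
wrist_force: [-1.1, -0.0, 5.7]
opening: 0.0117
gripper_force: 41.7
```

```bash
python3 -m creep '[[[0,0,-0.2],[0,0,0],5],[[0,0,-0.4],[0,0,0],5],[[0,0,-0.6],[0,0,0],5],[[0,0,-0.8],[0,0,0],5],[[0,0,-0.8],[0,0,0],5],[[0,0,-0.8],[0,0,0],5],[[0,0,-0.8],[0,0,0],5],[[0,0,-0.6],[0,0,0],5],[[0,0,0],[0,0,0],5],[[0,0,0],[0,0,0],5]]' 60
python3 - <<'E'
from h import *
s=r.get_state();q=s["tool_rot"];T=R.from_quat([q[1],q[2],q[3],q[0]]).as_matrix()
print(s["tcp_pos"],s["joint_positions"],"heading",np.degrees(np.arctan2(T[1,1],T[0,1])))
c=cam("wrist");im=r.read_camera("wrist");cs=cam("side");ims=r.read_camera("side")
P=s["tcp_pos"]
u,v=proj(c,[P+[0,0,-.06]])[0].astype(int);y0=max(0,min(250,v-75))
a=cv2.resize(im[y0:y0+150,u-70:u+70,::-1],(0,0),fx=3,fy=3)
u2,v2=proj(cs,[P])[0].astype(int)
b=cv2.resize(ims[v2-75:v2+75,u2-50:u2+50,::-1],(0,0),fx=3,fy=3)
print(u,y0,u2,v2,a.shape,b.shape);cv2.imwrite("pics/w3.png",np.hstack([a,b]))
E
```

```text
time_s: 8.4
tcp_pos: [0.5087, -0.1312, 0.2236]
tool_rot: [-0.0, -0.653, 0.758, 0.0]
wrist_force: [-1.1, -0.6, -5.1]
opening: 0.0116
gripper_force: 58.6
[ 0.50871897 -0.13119107  0.2235951 ] [-2.52387192e-01  2.64060348e-01 -1.52842620e-01  1.15394471e+00
  1.79032549e-06 -1.67483819e+00] heading 171.50043891878263
312 140 307 202 (450, 420, 3) (450, 300, 3)
```

View pics/w3.png

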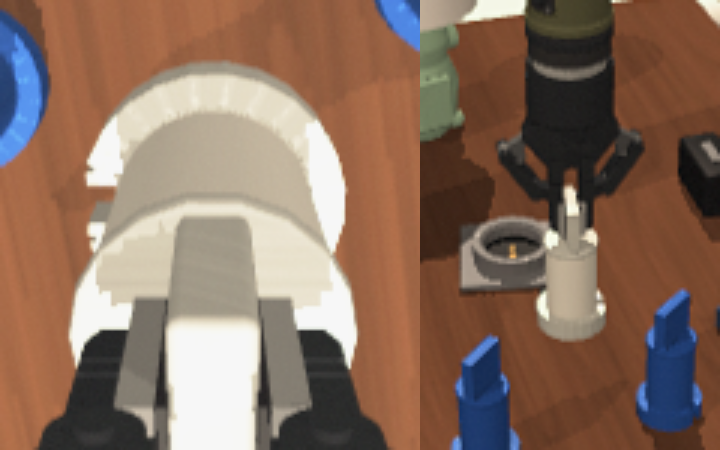

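The lantern is held upright, with the notch on the left (+x) side in both views. Next I carry it to the dock and turn it about −65°.

```bash
python3 -m creep '[[[-0.4,0.05,0],[0,0,0],5],[[-0.8,0.1,0],[0,0,0],5],[[-0.9,0.1,0],[0,0,0],5],[[-1,0.12,0],[0,0,0],5],[[-1,0.12,0],[0,0,0],5],[[-1,0.12,0],[0,0,0],5],[[-1,0.12,0],[0,0,0],5],[[-1,0.13,0],[0,0,0],5],[[-1,0.13,0],[0,0,0],5],[[-1,0.13,0],[0,0,0],5]]'
python3 -m creep '[[[-1,0.13,0],[0,0,0],5],[[-0.7,0.08,0],[0,0,0],5],[[-0.3,0.03,0],[0,0,0],5],[[0,0,0],[0,0,0.8],5],[[0,0,0],[0,0,1],5],[[0,0,0],[0,0,1],5],[[0,0,0],[0,0,1],5],[[0,0,0],[0,0,1],5],[[0,0,0],[0,0,1],5],[[0,0,0],[0,0,1],5]]'
python3 -m creep '[[[0,0,0],[0,0,0.8],5],[[0,0,0],[0,0,0.57],5],[[0,0,0.6],[0,0,0],5],[[0,0,0.8],[0,0,0],5],[[0,0,0.5],[0,0,0],5],[[0,0,0],[0,0,0],5],[[0,0,0],[0,0,0],5]]'
cat > st.py <<'E'
from h import *
import sys
s=r.get_state();q=s["tool_rot"];T=R.from_quat([q[1],q[2],q[3],q[0]]).as_matrix()
print(s["tcp_pos"].round(4),"heading",np.degrees(np.arctan2(T[1,1],T[0,1])).round(2),"F",s["wrist_force"].round(1),s["wrist_torque"].round(2),s["joint_positions"].round(2))
g=np.array([float(a) for a in sys.argv[1:4]]);print("units",(T.T@(g-s["tcp_pos"])/.025).round(2))
E
python3 st.py .5163 .1487 .126
```

```text
time_s: 9.5
tcp_pos: [0.5138, 0.0996, 0.223]
tool_rot: [-0.001, -0.653, 0.757, 0.001]
wrist_force: [-0.2, -0.1, -3.0]
opening: 0.0108
gripper_force: 58.5
time_s: 10.5
tcp_pos: [0.5156, 0.1479, 0.2232]
tool_rot: [-0.001, -0.231, 0.973, -0.0]
wrist_force: [0.1, -0.4, -3.7]
opening: 0.0117
gripper_force: 58.5
time_s: 11.2
tcp_pos: [0.5158, 0.148, 0.1762]
tool_rot: [-0.001, -0.14, 0.99, -0.0]
wrist_force: [0.2, 0.8, -3.3]
opening: 0.0113
gripper_force: 58.4
[0.5158 0.148  0.1762] heading 106.12 F [ 0.2  0.8 -3.3] [-0.01 -0.03  0.01] [ 0.28  0.31 -0.22  1.05 -0.   -0.  ]
units [-0.03  0.02  2.01]
```

```bash
python3 -m creep '[[[0,0,0.5],[0,0,0],5],[[0,0,0.6],[0,0,0],5],[[0,0,0.5],[0,0,0],5],[[0,0,0.25],[0,0,0],5],[[0,0,0],[0,0,0],5],[[0,0,0],[0,0,0],5]]'
python3 st.py .5163 .1487 .126
python3 - <<'E'
from h import *
cs=cam("side");ims=r.read_camera("side");c=cam("wrist");im=r.read_camera("wrist")
u,v=proj(cs,[[.517,.149,.05]])[0].astype(int)
b=cv2.resize(ims[v-40:v+35,u-40:u+40,::-1],(0,0),fx=5.5,fy=5.5,interpolation=cv2.INTER_CUBIC)[:410]
u2,v2=proj(c,[[.517,.149,.026]])[0].astype(int);y0=max(0,v2-85);a=cv2.resize(im[y0:y0+137,u2-58:u2+58,::-1],(0,0),fx=3,fy=3,interpolation=cv2.INTER_CUBIC)[:410]
h=min(len(a),len(b));print(u,v,u2,v2,y0,a.shape);cv2.imwrite("pics/s4.png",np.hstack([a[:h],b[:h]]))
E
```

```text
time_s: 11.8
tcp_pos: [0.5168, 0.1484, 0.1309]
tool_rot: [0.001, -0.14, 0.99, 0.0]
wrist_force: [0.4, 0.7, -3.4]
opening: 0.0113
gripper_force: 58.6
[0.5168 0.1484 0.1309] heading 106.14 F [ 0.4  0.7 -3.4] [0.07 0.   0.01] [ 0.28  0.34 -0.29  0.93 -0.   -0.  ]
units [0.02 0.02 0.19]
287 199 312 197 112 (410, 348, 3)
```

View pics/s4.png

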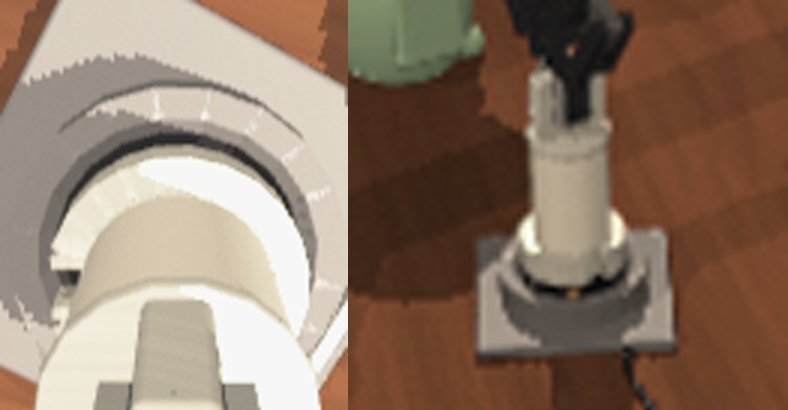

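The foot stands over the mouth, roughly concentric with it, and the notch is on the left in the wrist view (60,280). I'll lower it in small steps and watch the force.

```bash
python3 -m creep '[[[0,0,0.1],[0,0,0],5],[[0,0,0.1],[0,0,0],5],[[0,0,0.1],[0,0,0],5],[[0,0,0],[0,0,0],5]]'
python3 -m creep '[[[0,0,0.08],[0,0,0],5],[[0,0,0.08],[0,0,0],5],[[0,0,0],[0,0,0],5]]'; python3 st.py .5163 .1487 .1156
```

```text
time_s: 12.3
tcp_pos: [0.5158, 0.1481, 0.1221]
tool_rot: [-0.0, -0.14, 0.99, -0.0]
wrist_force: [-0.1, -0.4, -4.4]
opening: 0.0116
gripper_force: 58.6
time_s: 12.6
tcp_pos: [0.5159, 0.1482, 0.1182]
tool_rot: [-0.0, -0.14, 0.99, -0.0]
wrist_force: [0.7, 0.1, -4.0]
opening: 0.0115
gripper_force: 58.6
[0.5159 0.1482 0.1182] heading 106.14 F [ 0.7  0.1 -4. ] [-0.05  0.01 -0.01] [ 0.28  0.35 -0.31  0.91 -0.   -0.  ]
units [-0.02  0.02  0.1 ]
```

```bash
python3 -m creep '[[[0,0,0.06],[0,0,0],5],[[0,0,0.06],[0,0,0],5],[[0,0,0],[0,0,0],5]]'; python3 st.py .5163 .1487 .1156
python3 -m creep '[[[0,0,0.05],[0,0,0],5],[[0,0,0],[0,0,0],5]]'; python3 st.py .5163 .1487 .1156
```

```text
time_s: 12.9
tcp_pos: [0.516, 0.1482, 0.1153]
tool_rot: [-0.0, -0.14, 0.99, 0.0]
wrist_force: [0.8, -0.0, -3.7]
opening: 0.0113
gripper_force: 58.6
[0.516  0.1482 0.1153] heading 106.14 F [ 0.8 -0.  -3.7] [-0.01 -0.01 -0.  ] [ 0.28  0.36 -0.32  0.9   0.   -0.  ]
units [-0.02  0.01 -0.01]
time_s: 13.1
tcp_pos: [0.5161, 0.1483, 0.1142]
tool_rot: [-0.0, -0.14, 0.99, -0.0]
wrist_force: [0.2, -0.3, -3.9]
opening: 0.011
gripper_force: 58.6
[0.5161 0.1483 0.1142] heading 106.14 F [ 0.2 -0.3 -3.9] [-0.03  0.04  0.03] [ 0.28  0.36 -0.32  0.89 -0.   -0.  ]
units [-0.01  0.02 -0.06]
```

```bash
for i in 1; do python3 -m creep '[[[0,0,0.04],[0,0,0],5],[[0,0,0.04],[0,0,0],5],[[0,0,0],[0,0,0],5]]'; done; python3 st.py .5163 .1487 .1076
```

```text
time_s: 13.4
tcp_pos: [0.5161, 0.1482, 0.1121]
tool_rot: [-0.0, -0.14, 0.99, -0.0]
wrist_force: [-0.7, 0.6, -5.0]
opening: 0.0116
gripper_force: 58.6
[0.5161 0.1482 0.1121] heading 106.14 F [-0.7  0.6 -5. ] [-0.05  0.07  0.01] [ 0.28  0.36 -0.32  0.89 -0.   -0.  ]
units [-0.01  0.02  0.18]
```

```bash
python3 -m creep '[[[0,0,0.04],[0,0,0],5],[[0,0,0.04],[0,0,0],5],[[0,0,0],[0,0,0],5]]'; python3 -m creep '[[[0,0,0.04],[0,0,0],5],[[0,0,0.02],[0,0,0],5],[[0,0,0],[0,0,0],5]]'; python3 st.py .5163 .1487 .1076
```

```text
time_s: 13.7
tcp_pos: [0.5161, 0.1482, 0.1101]
tool_rot: [-0.0, -0.14, 0.99, -0.0]
wrist_force: [-0.9, -0.1, -4.8]
opening: 0.0112
gripper_force: 58.6
time_s: 14.0
tcp_pos: [0.5161, 0.1482, 0.1087]
tool_rot: [-0.0, -0.14, 0.99, -0.0]
wrist_force: [-0.4, 0.4, -2.4]
opening: 0.0114
gripper_force: 58.6
[0.5161 0.1482 0.1087] heading 106.14 F [-0.4  0.4 -2.4] [-0.01  0.01 -0.02] [ 0.28  0.36 -0.33  0.88 -0.   -0.  ]
units [-0.01  0.02  0.04]
```

```bash
python3 -m creep '[[[0,0,0.03],[0,0,0],5],[[0,0,0],[0,0,0],5]]'; python3 -m creep '[[[0,0,0.03],[0,0,0],5],[[0,0,0],[0,0,0],5]]'; python3 st.py .5163 .1487 .1076
```

```text
time_s: 14.2
tcp_pos: [0.5162, 0.1483, 0.108]
tool_rot: [-0.0, -0.14, 0.99, -0.0]
wrist_force: [-0.8, -0.1, -3.3]
opening: 0.0114
gripper_force: 58.6
time_s: 14.4
tcp_pos: [0.5163, 0.1484, 0.1076]
tool_rot: [0.0, -0.14, 0.99, 0.0]
wrist_force: [-0.1, -0.8, 0.6]
opening: 0.0112
gripper_force: 58.9
[0.5163 0.1484 0.1076] heading 106.14 F [-0.1 -0.8  0.6] [-0.04  0.2  -0.05] [ 0.28  0.36 -0.33  0.88  0.   -0.  ]
units [-0.    0.01  0.  ]
```

The contact comes exactly at the expected home height (TCP 0.1076). I'll release, rise and check.

```bash
python3 -m creep '[[[0,0,0],[0,0,0],13],[[0,0,0],[0,0,0],16],[[0,0,0],[0,0,0],22],[[0,0,0],[0,0,0],30],[[0,0,0],[0,0,0],36],[[0,0,0],[0,0,0],36],[[0,0,-0.2],[0,0,0],36],[[0,0,-0.5],[0,0,0],36],[[0,0,-0.8],[0,0,0],36],[[0,0,-1],[0,0,0],36]]' 20
python3 -m creep '[[[0,0,-1],[0,0,0],36],[[0,0,-1],[0,0,0],36],[[0,0,-1],[0,0,0],36],[[0,0,-0.5],[0,0,0],36],[[0,0,0],[0,0,0],36],[[0,0,0],[0,0,0],36]]'
python3 - <<'E'
from h import *
cs=cam("side");ims=r.read_camera("side");c=cam("wrist");im=r.read_camera("wrist")
u,v=proj(cs,[[.517,.149,.05]])[0].astype(int)
b=cv2.resize(ims[v-40:v+35,u-40:u+40,::-1],(0,0),fx=5,fy=5,interpolation=cv2.INTER_CUBIC)
u2,v2=proj(c,[[.517,.149,.026]])[0].astype(int);y0=max(0,v2-50);x0=u2-65;a=cv2.resize(im[y0:y0+125,x0:x0+130,::-1],(0,0),fx=3,fy=3,interpolation=cv2.INTER_CUBIC)
print(x0,y0);cv2.imwrite("pics/s5.png",np.hstack([a,b]))
np.savez("w5",K=c[0],M=c[1],t=c[2])
for z,n in((.142,"tab top home"),(.15,"tab top if on rib")):
  for L in (.046,):
    e=np.radians(-73.9);x=np.array([np.cos(e),np.sin(e),0])*.006;y=np.array([-np.sin(e),np.cos(e),0])*.023;o=np.array([.5173,.1489,z])
    print(n,((proj(c,[o+x+y,o+x-y,o-x-y,o-x+y])-[x0,y0]+.5)*3-.5).round(0).tolist())
e=[.5173,.1489,.092+.008];print("cap c",((proj(c,[e])-[x0,y0])*3).round())
E
```

```text
time_s: 15.4
tcp_pos: [0.5154, 0.148, 0.1699]
tool_rot: [-0.001, -0.14, 0.99, -0.0]
wrist_force: [0.4, 0.6, 0.2]
opening: 0.0359
gripper_force: 0.0
time_s: 16.0
tcp_pos: [0.5162, 0.1482, 0.2572]
tool_rot: [0.0, -0.14, 0.99, -0.0]
wrist_force: [0.4, 0.2, -0.0]
opening: 0.036
gripper_force: 0.0
247 118
tab top home [[177.0, 313.0], [176.0, 153.0], [220.0, 153.0], [219.0, 313.0]]
tab top if on rib [[176.0, 324.0], [175.0, 159.0], [221.0, 159.0], [220.0, 324.0]]
cap c [[197. 198.]]
```

View pics/s5.png

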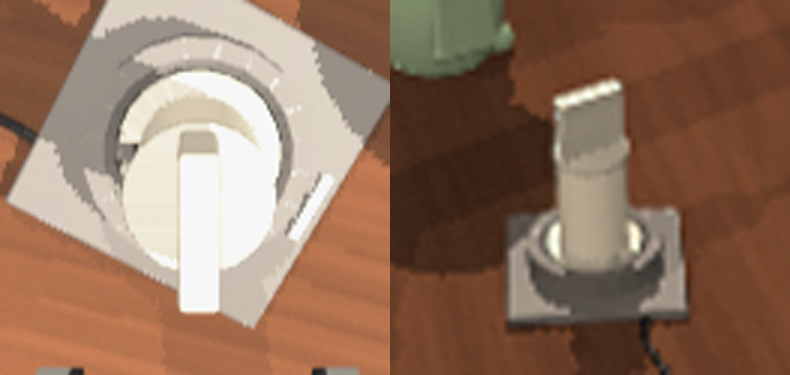

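The lantern stands upright. The tab's edges at (180–219, 153–311) match the prediction for fully home (153–313) rather than resting on the rib (159–324), and the foot is sunk inside the wall. Handing in.

```bash
python3 -c "
from workcell import r
print(r.job_done())"
```

```text
the job is handed in; nothing more can be done
None
```

The lantern is standing upright and released in the dock; floor contact came at the expected home height and the last camera check agreed, at about 16 s of the 72 s. The job is handed in, but no verdict came back. The rib was lined up from the camera views, so it went in without any feeling for it. The dock sat about 1.79 rad clockwise rather than the stated 0.5 to 1.2, so I went by the images, and I did not re-check the bystanders afterwards.

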